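Dry-fit a turned wooden spool in its foam cradle

ROBOT

A 6-joint arm with a two-finger parallel gripper is mounted at the origin on the work surface. World frame = base frame: x ahead of the robot, y to its left, z up, the work surface at z = 0. Lengths are in mm, angles in rad, forces in N, time in s.
With the tool pointing down it reaches from about 275 to 1000 mm from the base axis. Payload 8.4 kg.
Tool frame: the origin (TCP) lies at the very end of the fingers, on their centre line; the grasp point (between the pads) lies 19 mm behind it; z points along the fingers, y is the direction in which the jaws open and shut (so a half turn about z gives the same grasp; the last joint's range is limited). The gripper opens to 85 mm and grips with 20 to 120 N. Pads are 22 mm wide; open, the fingers measure 114 mm over their backs; the gripper's body (76 mm by 85 mm) begins 54 mm behind the grasp point. The pads swing forward as they close: fully open they stand 13 mm farther back than shut.
Start: joints at [-1.346, 0.353, 1.633, -0, 1.155, -0.002], TCP at [140.536, -608.997, 195.181] pointing down, gripper open.
Joint ranges: [-2.63, 2.63], [-0.92, 2.1], [0.06, 2.66], [-1.3, 4.44], [0, 2.69], [-3.02, 3.02]. Speed limits (rad/s): [2.22, 2.22, 2.79, 3.14, 3.14, 3.14].

INTERFACE

Orientations are given as [roll, pitch, yaw] about the fixed x, y, z axes, in that order (R = Rz(yaw) Ry(pitch) Rx(roll)).
In Python, from rig import readout, grab_frame, calibration, r gives the robot as it stands. The module is installed in compiled form; this text tells all that it offers.
- The arm moves only by the tool play_rows, never from a script. Its argument "rows" is a list of rows, each a list of 3 entries, a list of its own where there are three numbers: the closure in counts, from 0 (fully open) to 255 (shut), then the shift along the tool's x, y, z in cm, then the turn, a rotation vector about the tool's x, y, z in rad. In form: [[gripper, [dx, dy, dz], [rx, ry, rz]], ...]. A call has 1 to 12 rows; each row is the pose to reach, as a shift and turn from the pose commanded when the call began, along the tool's axes at that moment; what a row does not reach only later rows make up. A row lasts 1/12 s, in which the tool goes at most 41.7 mm and 7.16 degrees, less where a joint would pass 70% of its speed; a pose out of reach is approached as far as the arm can. A call with a gripper value outside its range is refused whole. The fingers move at their own pace and stop on an object; "squeeze" is the grip in N (left out, the last holds). Time passes only in rows, so rows that repeat a pose let the fingers close. It gives the time, the measured TCP pose, the force and the opening at its end, in the units of the state.
- readout.sense(): the state, without advancing time (a new reading comes with each control period).
- grab_frame(name): name is "scene" or "top" or "wrist"; returns (picture, depth): 384x512x3 uint8, red, green, blue; 384x512 float32, mm along the optical axis (not along the pixel's ray), 0 where there is no reading.
- calibration(name): a dict with "vfov" (degrees; the focal length in pixels is half the picture's height over the tangent of half this angle, whatever the lens; pixels are square), "cx", "cy" (the principal point, pixels), "k1" (the pictures are not rectified: a ray, as slopes to the right and down, at radius r is drawn at 1 + k1 r^2 times it, then the intrinsics apply), "cam_to_world" (4x4, takes a point from camera to world coordinates). Camera axes: x right, y down, z forward; pixel columns grow to the right and rows downward; lengths in mm; the calibration is good to about 2 mm. A picture is of the moment at which its call begins: read the wrist's pose just before it. calibration takes no time and is no camera call; for the wrist camera it gives the pose at the moment of the call.
- r.sign_off(): hands the job in, once; it reports no verdict.
The state is a dict: "clock": time; "qpos": joint angles; "qvel": joint speeds; "joint_efforts": joint torques, N m; "eef_pos": TCP position; "tcp_rot": TCP orientation; "contact_force": force on the tool from outside, world axes, zero at the start; "wrist_torque": the same for the moment, N m; "opening": opening from 0.0 (shut) to 1.0 (fully open).
Only numpy, scipy, OpenCV 4.12 (cv2) and the standard library are available. Lean on these libraries where they do the work, as an engineer would, in place of code of your own. Each camera call takes 0.05 s, during which the arm holds its last target.

TASK

Dry-fit the wooden spool: press the base disc with the spindle fully home, level, into the foam cradle whose round cutout fits it, spindle up, then slip over the spindle first the tall narrow core ring, then the wide flat flange ring, and last the cap, hollow side down, each resting fully on the one below. Let go of everything and leave the finished spool, the glue bottle and the screwdriver where they are.

Things in the scene. Friction and masses are not known exactly. Their poses are not given: they have to be found in the camera images.
- base_mid (a point): Spool base, pale wood, loose, 120 g: disc 72 mm across, 16 mm thick (6 mm bevel below), with an upright spindle on top, 22 mm across, 56 mm long, its last 6 mm tapering to 12 mm. Best held by the spindle. Point: on its axis half-way up, 36 mm above the underside, 20 mm above the disc's top face, 36 mm below the spindle's end. z axis up, along the spindle.
- core_mid (a point): Centre of the core ring, pale wood, loose, 40 g: a short tube, 44 mm outer diameter, 30 mm bore, 28 mm tall, standing on end, both ends alike; z along its axis. Seated on the base's disc, this point is 6 mm below base_mid.
- flange_mid (a point): Centre of the flange ring, pale wood, loose, 50 g: a flat ring, 60 mm outer diameter, 30 mm bore, 18 mm thick, lying flat, both faces alike; z along its axis. Seated on the core, this point is 17 mm above base_mid.
- cap_mid (a point): Centre of the cap, pale wood, loose, 40 g: cylinder of 40 mm diameter, 30 mm tall, closed flat top, blind bore 30 mm across and 18 mm deep in its underside; stands hollow side down, z up. It goes over the spindle's end, which stands 10 mm out of the flange. Seated on the flange, this point is 41 mm above base_mid.
- wide_seat (a point): Centre of the cutout's floor in a dark grey foam block, 104 x 104 x 30 mm, fixed: round cutout 80 mm across, 16 mm deep, pale floor. Four springy slope-topped tongues leave 70 mm between them, so the base's disc must be pushed in with 5 to 10 N and ends flush with the foam. Point 14 mm above the bench; base_mid ends 36 mm above it. z up.
- narrow_seat (a point): Centre of the cutout's floor in the other cradle: a like foam block (104 x 104 x 30 mm, fixed), but with a plain round cutout of only 46 mm diameter, 16 mm deep, pale floor; made for another part, not used in this job. Point 14 mm above the bench.
- spool_mid (a point): Bystander, not to be moved: centre of a finished one-piece spool of darker wood, 100 mm diameter, 76 mm tall, standing to the left of the work.
- glue_mid (a point): Bystander, not to be moved: centre of a white glue bottle, 48 mm diameter, 110 mm tall, standing to the right of the work.
- driver_grip (a point): Bystander, not to be moved: the handle of a screwdriver that lies to the right of the work.

How it is judged (in metres and radians):
On the way, in this order (a step that is already met when the one before it is completed fails the run):
1. the base is pressed fully home in the wide cutout, spindle up (horizontal distance between base_mid and wide_seat below 0.006 m and z of base_mid in the frame of wide_seat between 0.033 and 0.039 m and angle between base_mid's own z axis and vertical below 0.08 rad), for 0.2 s.
2. the core ring is over the spindle and rests on the base (all of step 1 and horizontal distance between core_mid and base_mid below 0.008 m and z of core_mid in the frame of base_mid between -0.01 and -0.002 m and angle between core_mid's own z axis and vertical below 0.08 rad), for 0.2 s.
3. the flange ring is over the spindle and rests on the core (all of step 2 and horizontal distance between flange_mid and base_mid below 0.008 m and z of flange_mid in the frame of base_mid between 0.013 and 0.021 m and angle between flange_mid's own z axis and vertical below 0.08 rad), for 0.2 s.
4. the cap is over the spindle's end and rests on the flange (all of step 3 and horizontal distance between cap_mid and base_mid below 0.008 m and z of cap_mid in the frame of base_mid between 0.037 and 0.045 m and angle between cap_mid's own z axis and vertical below 0.08 rad), for 0.2 s.
At the end, for the whole second after the job is handed in: The base sits in the wide cutout (centre within 6 mm, pressed home within 3 mm, upright), with core, flange and cap stacked on it in that order, each within 8 mm of its axis, within 4 mm of its seated height and upright within about 4.5 degrees, all at rest and released (all of step 4 and linear speed of each of base, core, flange, cap below 0.02 m/s); the robot touches nothing.
It fails at once if the finished spool is shifted by more than 25 mm (distance of spool_mid from where it was at the start of the episode above 0.025 m).
It fails at once if the glue bottle is shifted by more than 25 mm (distance of glue_mid from where it was at the start of the episode above 0.025 m).
It fails at once if the screwdriver is shifted by more than 25 mm (distance of driver_grip from where it was at the start of the episode above 0.025 m).
It also fails if it takes over 112 s, if anything falls off the work surface, if the arm or the gripper's body presses on something with over 40 N, if the wrist force passes 120 N, or if a joint passes its speed limit or range.

## Working session

There is one attempt and no reset: what is moved stays moved. The work goes in short steps, Python scripts to look and compute and a tool call to move; the robot and the scene stay as the last step left them, time stands still between calls to the robot, and variables do not carry over. Pictures are saved under pics/ and viewed, and the job is handed in when it is done.

Besides the shell and the picture viewer there is one more tool, called after "Call:" in YAML: its name, and indented under it one key for each argument. play_rows: Moves the arm, as the interface text tells. Its arguments: {"type":"object","properties":{"rows":{"type":"array"},"squeeze":{"type":"number"}},"required":["rows"]}

```bash
mkdir -p pics; ls
cat > h.py <<'E'
import numpy as np, cv2
from rig import readout, grab_frame, calibration, r
def save(n,img): cv2.imwrite('pics/'+n+'.png', cv2.cvtColor(img,cv2.COLOR_RGB2BGR))
def cloud(depth,c):
    H,W=depth.shape
    f=H/2/np.tan(np.radians(c['vfov'])/2)
    K=np.array([[f,0,c['cx']],[0,f,c['cy']],[0,0,1.]])
    u,v=np.meshgrid(np.arange(W),np.arange(H))
    p=np.stack([u,v],-1).reshape(-1,1,2).astype(np.float64)
    q=cv2.undistortPoints(p,K,np.array([c['k1'],0,0,0.])).reshape(H,W,2)
    P=np.dstack([q*depth[...,None],depth])
    M=np.array(c['cam_to_world'])
    return P@M[:3,:3].T+M[:3,3]
E
python3 - <<'E'
from h import *
print(readout.sense())
for n in ['scene','top']:
    c=calibration(n); i,d=grab_frame(n); save(n+'0',i); np.savez(n+'0.npz',i=i,d=d,**{k:np.array(v) for k,v in c.items()}); print(n,c)
E
```

```text
pics
{'clock': 0.0, 'qpos': array([-1.34640738e+00,  3.53616035e-01,  1.63415718e+00,  1.29076348e-05,
        1.15519762e+00, -2.40233151e-03]), 'qvel': array([ 0.00116745, -0.00039459,  0.00135327,  0.00040519,  0.00159793,
        0.00138743]), 'joint_efforts': array([ 1.99663100e-04, -6.05260706e+01, -3.42070019e+01,  1.03493844e-04,
        9.26958688e-03, -4.66259394e-06]), 'eef_pos': array([ 140.41607558, -608.47151538,  194.47191165]), 'tcp_rot': array([-3.14021450e+00, -1.51124965e-05,  2.26786053e-01]), 'contact_force': array([0.10283665, 0.4651347 , 0.12942127]), 'wrist_torque': array([-0.02624797,  0.01286973, -0.01019405]), 'opening': 1.001227152818078}
scene {'vfov': 48.75349984473478, 'cx': 253.0936459882612, 'cy': 187.19594930656515, 'k1': -0.08141247022709754, 'cam_to_world': array([[ 6.95048760e-01,  5.67027732e-01, -4.42025760e-01,
         9.94677272e+02],
       [ 7.18884462e-01, -5.39043810e-01,  4.38904205e-01,
        -4.59831269e+02],
       [ 1.05996060e-02, -6.22825274e-01, -7.82289158e-01,
         8.79811515e+02],
       [ 0.00000000e+00,  0.00000000e+00,  0.00000000e+00,
         1.00000000e+00]])}
top {'vfov': 52.503182761887764, 'cx': 261.40218694327467, 'cy': 196.1977543002394, 'k1': -0.10977221776499844, 'cam_to_world': array([[ 2.26860369e-03, -9.96962908e-01,  7.78448013e-02,
         4.42566344e+02],
       [-9.99931794e-01, -1.36970667e-03,  1.15987477e-02,
        -1.01871896e+01],
       [-1.14568967e-02, -7.78658048e-02, -9.96898017e-01,
         1.24588180e+03],
       [ 0.00000000e+00,  0.00000000e+00,  0.00000000e+00,
         1.00000000e+00]])}
```

View pics/scene0.png

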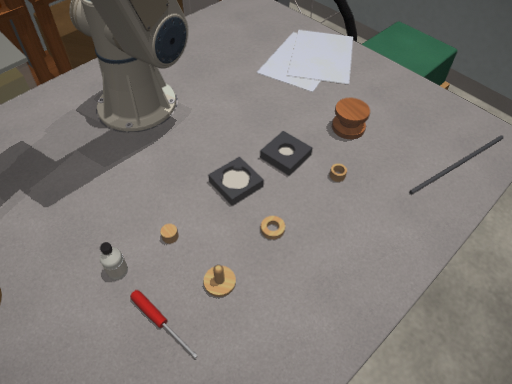

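View pics/top0.png

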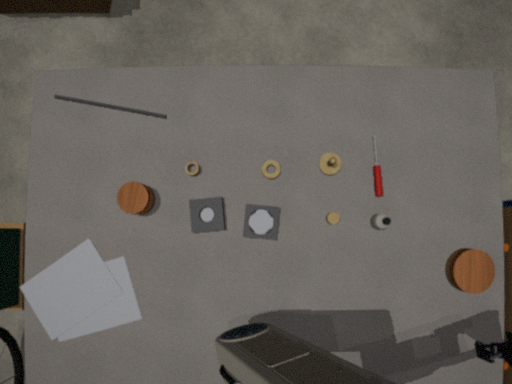

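The scene view shows the wide cradle at (236,180), narrow cradle (287,152), base with spindle (219,280), flange (273,227), core (338,172), cap (169,232), glue bottle (112,262), screwdriver (150,308) and spool (351,118). The top view shows the same items: wide cradle (261,222), base (330,163), flange (271,169), core (192,168), cap (333,218).

```bash
cat > m.py <<'E'
from h import *
def fit(P,zlo,zhi,box):
    m=(P[...,2]>zlo)&(P[...,2]<zhi)&(P[...,0]>box[0])&(P[...,0]<box[1])&(P[...,1]>box[2])&(P[...,1]<box[3])
    return P[m]
def circ(pts):
    c,rr=cv2.minEnclosingCircle(pts[:,:2].astype(np.float32)); return np.round(c,1),round(rr,1)
E
python3 - <<'E'
from m import *
for n in ['top','scene']:
    z=np.load(n+'0.npz'); P=cloud(z['d'],z)
    px={'top':dict(base=(330,163),flange=(271,169),core=(192,168),cap=(333,218),wide=(261,222),narrow=(207,215),glue=(382,222),spool=(133,198)),
     'scene':dict(base=(219,285),flange=(273,227),core=(338,172),cap=(169,230),wide=(236,180),narrow=(287,152),glue=(112,262),spool=(351,110))}[n]
    print(n,'bench z',[np.median(P[y-3:y+3,x-3:x+3,2]).round(1) for x,y in ([(300,280),(300,120),(150,250),(420,250)] if n=='top' else [(300,280),(150,180),(330,230)])])
    for k,(u,v) in px.items():
        p=P[v,u]; q=P.reshape(-1,3); q=q[(np.hypot(*(q[:,:2]-p[:2]).T)<70)&(q[:,2]>5)]
        zt=np.percentile(q[:,2],[50,90,99]); 
        print(k,p.round(1),len(q),zt.round(1),'centroid',q.mean(0).round(1),circ(q), 'ext',q.min(0).round(1),q.max(0).round(1))
E
```

```text
top bench z [np.float64(1.1), np.float64(1.4), np.float64(1.2), np.float64(0.2)]
base [ 637.1 -206.7   66. ] 454 [17.1 56.4 74.1] centroid [ 640.1 -211.2   21.6] (array([ 637.5, -207.1]), 69.2) ext [ 572.5 -268.3    5. ] [ 706.1 -142.    75.5]
flange [ 6.281e+02 -2.650e+01 -5.000e-01] 306 [17.8 21.7 23.8] centroid [626.9 -26.4  15.2] (array([629.9, -25.1]), 67.7) ext [565.8 -90.7   5. ] [688.9  41.2  25.9]
core [631.  229.4   3.1] 210 [13.  30.5 31.9] centroid [629.  228.4  16.6] (array([631.1, 230.1]), 69.4) ext [564.9 160.7   5. ] [696.5 297.9  33.4]
cap [ 469.5 -220.5   27.1] 201 [28.8 33.1 34.7] centroid [ 469.2 -220.6   22.2] (array([ 469.4, -219.9]), 69.5) ext [ 400.2 -282.4    5. ] [ 533.8 -153.8   35.7]
wide [457.    5.2  17.2] 1936 [  32.2 1245.9 1245.9] centroid [ 4.516e+02 -5.000e-01  5.274e+02] (array([457.2,   4.6]), 69.3) ext [390.6 -61.5   5. ] [ 524.1   69.  1245.9]
narrow [478.7 177.1  11.5] 1136 [30.5 33.6 36.3] centroid [479.7 176.6  28.2] (array([478.5, 176.6]), 69.4) ext [411.9 110.5   5.1] [543.  245.6  38. ]
glue [ 456.1 -357.7   87.7] 294 [ 71.3 111.  113.9] c
[... 874 characters left out ...]
(array([ 474.7, -227. ]), 60.9) ext [ 415.  -283.6    5. ] [ 532.4 -168.5   34.5]
wide [458.9   8.2  17.5] 1493 [26.  31.4 33.4] centroid [461.9   5.5  22.9] (array([459.6,   7.6]), 69.5) ext [403.6 -48.2   5. ] [515.8  62.9  34.7]
narrow [479.2 183.8  12.2] 1248 [29.5 32.2 33.8] centroid [485.  173.3  26.2] (array([479.7, 182.8]), 69.3) ext [423.2 120.9   5.1] [542.3 235.7  35.5]
glue [ 477.7 -369.6   73.1] 748 [ 67.6 108.3 112.4] centroid [ 475.3 -366.9   62.3] (array([ 481.7, -378. ]), 66.7) ext [ 428.1 -417.8    5. ] [ 547.6 -313.2  113.7]
spool [531.6 389.8  77.9] 1244 [74.6 78.9 80.9] centroid [537.1 386.8  55.3] (array([536. , 388.6]), 65.8) ext [477.7 337.6   5. ] [579.7 451.9  82.2]
```

Run:
```python
from h import *
from scipy.spatial.transform import Rotation as R
s=readout.sense(); c=calibration('wrist'); M=c['cam_to_world']
Rt=R.from_euler('xyz',s['tcp_rot']).as_matrix()
print('cam in tool',(Rt.T@(M[:3,3]-s['eef_pos'])).round(1)); print((Rt.T@M[:3,:3]).round(3), c['vfov'],c['cx'],c['cy'],c['k1'])
yaw=0.226786; t=np.array([640-80,-212,330]); d=t-np.array([140.5,-609,195.2])
Rn=R.from_euler('xyz',[np.pi,0,yaw]).as_matrix(); print('shift cm',(Rn.T@d/10).round(2))
```

```text
cam in tool [  65.     0.7 -178.7]
[[ 0.001 -0.966 -0.258]
 [ 1.     0.001 -0.   ]
 [ 0.    -0.258  0.966]] 64.37854111896684 254.33397614226826 189.6155412155504 -0.020248024572540397
shift cm [ 49.8  -29.25 -13.48]
```

Call:
play_rows:
  rows:
    - [0,[0,0,-4],[0,0,0.1]]
    - [0,[3,-1.4,-7],[0,0,0.2]]
    - [0,[6,-2.8,-7],[0,0,0.227]]
    - [0,[9,-4.2,-7],[0,0,0.227]]
    - [0,[12.5,-5.8,-7],[0,0,0.227]]
    - [0,[16,-7.5,-7],[0,0,0.227]]
    - [0,[19.5,-9.2,-7],[0,0,0.227]]
    - [0,[23,-10.9,-7],[0,0,0.227]]
    - [0,[26.5,-12.6,-7],[0,0,0.227]]
    - [0,[30,-14.3,-7],[0,0,0.227]]
    - [0,[33.5,-16,-7],[0,0,0.227]]
    - [0,[37,-17.7,-7],[0,0,0.227]]

```text
clock: 1.1
eef_pos: [462.3, -351.7, 265.0]
tcp_rot: [-3.141, 0.0, -0.0]
contact_force: [0.3, -1.1, -1.1]
opening: 1.001
```

Call:
play_rows:
  rows:
    - [0,[3,-2.4,1],[0,0,0]]
    - [0,[6,-4.8,3],[0,0,0]]
    - [0,[9,-7.2,5],[0,0,0]]
    - [0,[12,-9.6,7],[0,0,0]]
    - [0,[15,-12,9],[0,0,0]]
    - [0,[17.9,-14.1,9.5],[0,0,0]]
    - [0,[17.9,-14.1,9.5],[0,0,0]]
    - [0,[17.9,-14.1,9.5],[0,0,0]]

```text
clock: 1.77
eef_pos: [641.0, -210.4, 168.4]
tcp_rot: [-3.141, 0.002, 0.003]
contact_force: [0.7, -0.2, 0.6]
opening: 0.995
```

```bash
cat >> m.py <<'E'
def wlook(name):
    s=readout.sense(); c=calibration('wrist'); i,d=grab_frame('wrist'); save(name,i)
    np.savez(name+'.npz',i=i,d=d,**{k:np.array(v) for k,v in c.items()})
    print('t',round(s['clock'],2),'tcp',s['eef_pos'].round(1),s['tcp_rot'].round(3),'F',s['contact_force'].round(1),'op',round(s['opening'],3))
    return i,d,cloud(d,c)
def cf(xy,n=3):
    from scipy.optimize import least_squares
    c0=np.r_[xy.mean(0),30]
    s=least_squares(lambda p:np.hypot(*(xy-p[:2]).T)-p[2],c0,loss='soft_l1'); return s.x.round(1)
E
python3 - <<'E'
from m import *
i,d,P=wlook('w1')
E
```

```text
t 1.77 tcp [ 641.  -210.4  168.4] [-3.141e+00  2.000e-03  3.000e-03] F [ 0.7 -0.2  0.6] op 0.995
```

View pics/w1.png

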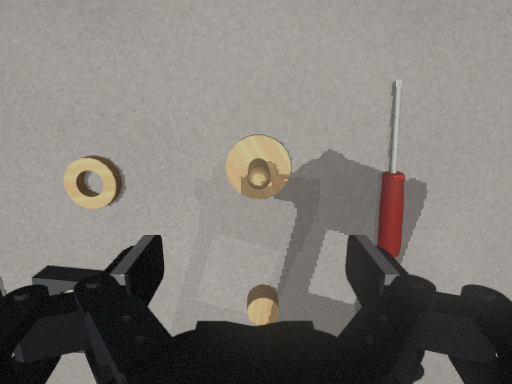

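The wrist view shows the base at (258,168) with its spindle end at about (259,180), the flange at (92,184), the cap at (263,305), and the screwdriver at (392,200). I'll fit circles to the tops.

```bash
cat >> m.py <<'E'
def wood(i):
    h=cv2.cvtColor(i,cv2.COLOR_RGB2HSV); m=((h[...,1]>70)&(h[...,0]>8)&(h[...,0]<30)&(h[...,2]>70)).astype(np.uint8)
    return cv2.morphologyEx(m,cv2.MORPH_OPEN,np.ones((3,3),np.uint8))
def onplane(uv,c,z):
    # pixel points -> world at height z
    f=384/2/np.tan(np.radians(float(c['vfov']))/2); K=np.array([[f,0,float(c['cx'])],[0,f,float(c['cy'])],[0,0,1.]])
    q=cv2.undistortPoints(np.asarray(uv,float).reshape(-1,1,2),K,np.array([float(c['k1']),0,0,0.])).reshape(-1,2)
    M=np.array(c['cam_to_world']); D=np.c_[q,np.ones(len(q))]@M[:3,:3].T
    return (M[:3,3]+D*((z-M[2,3])/D[:,2])[:,None])[:,:2]
E
python3 - <<'E'
from m import *
z=np.load('w1.npz'); i=z['i']; P=cloud(z['d'],z); w=wood(i)>0
for n,c,zt in [('base',(640,-211),(12,20)),('spin',(640,-211),(66,78)),('flange',(627,-26),(14,22))]:
    m=w&(np.hypot(P[...,0]-c[0],P[...,1]-c[1])<50)
    mz=m&(P[...,2]>zt[0])&(P[...,2]<zt[1])
    p=P[mz]; print(n,mz.sum(),'z',np.median(p[:,2]).round(1),circ(p),p.mean(0).round(1),p.min(0).round(1),p.max(0).round(1))
    # silhouette contour by color
    k=(m).astype(np.uint8); cs,_=cv2.findContours(k,cv2.RETR_EXTERNAL,cv2.CHAIN_APPROX_NONE); cc=max(cs,key=cv2.contourArea).reshape(-1,2)
    if n!='spin': print('  contour fit', cf(onplane(cc,z,{'base':16,'flange':18}[n])))
q=P[280:300,200:330]
E
```

```text
base 2422 z 16.0 (array([ 642.6, -215. ]), 35.9) [ 643.5 -214.4   16. ] [ 607.1 -250.4   13.5] [ 678.1 -179.6   19.9]
  contour fit [ 640.5 -214.9   33.6]
spin 391 z 70.1 (array([ 643.1, -215. ]), 10.9) [ 643.7 -215.1   69.9] [ 632.5 -225.8   66. ] [ 653.8 -204.1   74.3]
flange 1626 z 17.8 (array([624.4, -26.7]), 30.1) [625.3 -27.4  17.7] [595.1 -55.7  14. ] [654.1   3.3  20.2]
  contour fit [625.7 -29.3  30.6]
```

Call:
play_rows:
  rows:
    - [60,[0.2,0.3,3],[0,0,0]]
    - [60,[0.2,0.3,6],[0,0,0]]
    - [60,[0.2,0.3,9],[0,0,0]]
    - [60,[0.2,0.3,12],[0,0,0]]
    - [60,[0.2,0.3,14],[0,0,0]]
    - [60,[0.2,0.3,14],[0,0,0]]
    - [60,[0.2,0.3,14],[0,0,0]]
    - [60,[0.2,0.3,14],[0,0,0]]
  squeeze: 60

```text
clock: 2.48
eef_pos: [643.0, -216.4, 32.1]
tcp_rot: [3.141, -0.002, -0.001]
contact_force: [0.5, -0.3, -0.4]
opening: 0.772
```

Run:
```python
from m import *
i,d,P=wlook('w2')
```

```text
t 2.48 tcp [ 643.  -216.4   32.1] [ 3.141e+00 -2.000e-03 -1.000e-03] F [ 0.5 -0.3 -0.4] op 0.772
```

View pics/w2.png

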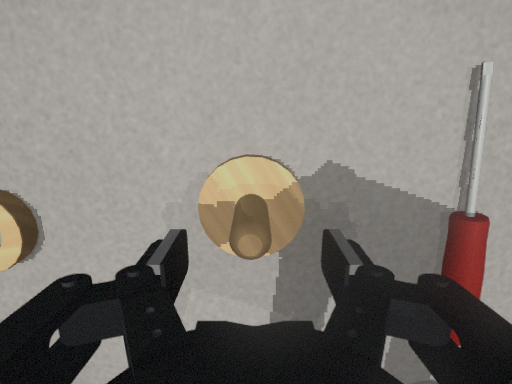

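The spindle (tip at (250,243)) lies between the fingertips (columns 187 and 322). I'll go slightly lower and close.

Call:
play_rows:
  rows:
    - [60,[0,0,0.5],[0,0,0]]
    - [150,[0,0,0.5],[0,0,0]]
    - [255,[0,0,0.5],[0,0,0]]
    - [255,[0,0,0.5],[0,0,0]]
    - [255,[0,0,0.5],[0,0,0]]
    - [255,[0,0,0.5],[0,0,0]]
    - [255,[0,0,0.5],[0,0,0]]
    - [255,[0,0,0.5],[0,0,0]]
    - [255,[0,0,0.5],[0,0,0]]
  squeeze: 60

```text
clock: 3.28
eef_pos: [642.7, -215.2, 25.8]
tcp_rot: [-3.141, -0.001, -0.0]
contact_force: [-0.5, 2.4, 4.5]
opening: 0.211
```

Run:
```python
from m import *
i,d,P=wlook('w3')
w=wood(i)>0
for zt in [(12,20),(66,80)]:
    m=w&(np.hypot(P[...,0]-643,P[...,1]+215)<50)&(P[...,2]>zt[0])&(P[...,2]<zt[1]); p=P[m]
    print(m.sum(),circ(p),np.median(p,0).round(1),p.min(0).round(1),p.max(0).round(1))
```

```text
t 3.28 tcp [ 642.7 -215.2   25.8] [-3.141e+00 -1.000e-03 -0.000e+00] F [-0.5  2.4  4.5] op 0.211
5132 (array([ 642.8, -215.4]), 35.9) [ 653.6 -216.9   16.3] [ 609.  -251.    12.1] [ 678.6 -179.7   19.9]
1315 (array([ 649.5, -215.5]), 21.4) [ 645.6 -215.8   70.8] [ 632.3 -236.9   66. ] [ 654.3 -194.1   77.2]
```

View pics/w3.png

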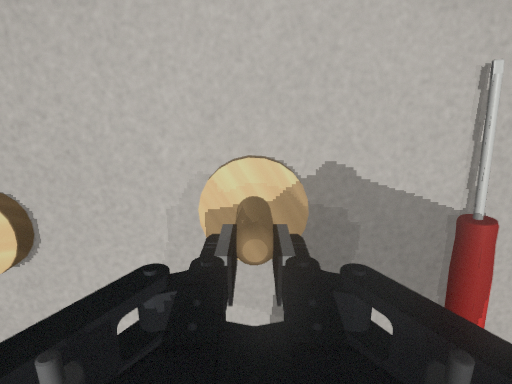

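Gripped, with the base axis at (642.9,-215.3) against TCP (642.7,-215.2). I'll lift and go to a viewpoint just short of the wide cradle.

Call:
play_rows:
  rows:
    - [255,[0,0,-2],[0,0,0]]
    - [255,[0,0,-5],[0,0,0]]
    - [255,[0,0,-8],[0,0,0]]
    - [255,[0,0,-11],[0,0,0]]
    - [255,[-1.5,-1.25,-12.5],[0,0,0]]
    - [255,[-4,-3.3,-12.5],[0,0,0]]
    - [255,[-6.5,-5.4,-12.5],[0,0,0]]
    - [255,[-9,-7.5,-12.5],[0,0,0]]
    - [255,[-11.5,-9.6,-12.5],[0,0,0]]
    - [255,[-14,-11.7,-12.5],[0,0,0]]
    - [255,[-16.5,-13.8,-12.5],[0,0,0]]
    - [255,[-19,-15.9,-12.5],[0,0,0]]

```text
clock: 4.33
eef_pos: [450.7, -55.6, 149.8]
tcp_rot: [3.141, 0.0, -0.0]
contact_force: [0.2, 0.0, -1.6]
opening: 0.214
```

Call:
play_rows:
  rows:
    - [255,[-2.4,-2,0],[0,0,0]]
    - [255,[-4.8,-4,0],[0,0,0]]
    - [255,[-6.5,-5.5,0],[0,0,0]]
    - [255,[-7.2,-6,0],[0,0,0]]
    - [255,[-7.2,-6,0],[0,0,0]]
    - [255,[-7.2,-6,0],[0,0,0]]

```text
clock: 4.83
eef_pos: [381.2, 3.5, 150.5]
tcp_rot: [3.141, -0.001, 0.001]
contact_force: [-0.2, 0.1, -1.4]
opening: 0.21
```

Run:
```python
from m import *
i,d,P=wlook('w4')
```

```text
t 4.83 tcp [381.2   3.5 150.5] [ 3.141e+00 -1.000e-03  1.000e-03] F [-0.2  0.1 -1.4] op 0.21
```

View pics/w4.png

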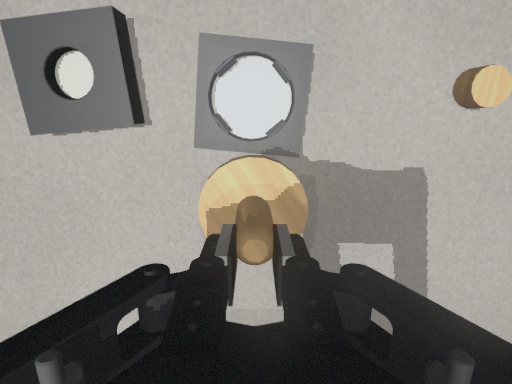

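The cradle is fully in view: foam corners near (200,34), (313,44), (303,157), (194,149), with the cutout centred about (252,97). The base is held upright.

```bash
cat > cr.py <<'E'
from m import *
z=np.load('w4.npz'); i=z['i']; P=cloud(z['d'],z)
g=i.astype(int).max(-1)
hull=None
m=((g<110)&(np.abs(P[...,0]-458)<75)&(np.abs(P[...,1]-4)<75)&(P[...,2]>24)&(P[...,2]<40)).astype(np.uint8)
m=cv2.morphologyEx(m,cv2.MORPH_OPEN,np.ones((3,3)))
cs,_=cv2.findContours(m,cv2.RETR_EXTERNAL,cv2.CHAIN_APPROX_NONE); c=max(cs,key=cv2.contourArea).reshape(-1,2)
w=onplane(c,z,30); print('foam z',np.median(P[m>0][:,2]).round(1),'rect',cv2.minAreaRect(w.astype(np.float32)))
# inner hole contour at z=30
cs,h=cv2.findContours(m,cv2.RETR_CCOMP,cv2.CHAIN_APPROX_NONE)
for k,cc in enumerate(cs):
    if h[0][k][3]>=0 and len(cc)>60:
        q=onplane(cc.reshape(-1,2),z,30); print('hole fit',cf(q),circ(q))
b=((g>150)&(np.hypot(P[...,0]-458,P[...,1]-4)<45)).astype(np.uint8)
cs,_=cv2.findContours(b,cv2.RETR_EXTERNAL,cv2.CHAIN_APPROX_NONE); cc=max(cs,key=cv2.contourArea).reshape(-1,2)
q=onplane(cc,z,14); print('floor fit',cf(q),circ(q), 'floor z',np.median(P[b>0][:,2]))
# disc held
wd=(wood(i)>0)&(np.hypot(P[...,0]-381,P[...,1]-4)<50); m2=wd&(P[...,2]>134)&(P[...,2]<146)
p=P[m2]; print('disc',circ(p),np.median(p,0).round(1))
A=np.c_[p[:,:2],np.ones(len(p))]; print('tilt',np.linalg.lstsq(A,p[:,2],rcond=None)[0])
E
python3 cr.py
```

```text
foam z 29.4 rect ((405.70233154296875, -22.741897583007812), (35.867244720458984, 7.7379655838012695), 84.89515686035156)
floor fit [456.3   5.8  38.5] (array([456.5,   5.9]), 39.8) floor z 14.270868841621564
disc (array([381.7,   3.7]), 36.1) [392.    1.1 141.2]
tilt [1.26065099e-03 1.98666275e-02 1.40616315e+02]
```

```bash
cat > cr2.py <<'E'
from m import *
z=np.load('w4.npz'); i=z['i']; P=cloud(z['d'],z)
print(i[97,203],i[40,250],i[97,252],i[200,400],i[180,330])
m=((np.abs(P[...,0]-458)<75)&(np.abs(P[...,1]-4)<75)&(P[...,2]>23)&(P[...,2]<40)).astype(np.uint8); m[160:]=0
m=cv2.morphologyEx(m,cv2.MORPH_CLOSE,np.ones((3,3)))
cs,_=cv2.findContours(m,cv2.RETR_EXTERNAL,cv2.CHAIN_APPROX_NONE); c=max(cs,key=cv2.contourArea).reshape(-1,2)
w=onplane(c,z,30); print(len(c),'rect',cv2.minAreaRect(w.astype(np.float32)))
v=i.copy(); cv2.drawContours(v,[c.reshape(-1,1,2)],-1,(255,0,0),1)
h=cv2.HoughCircles(cv2.cvtColor(i,cv2.COLOR_RGB2GRAY),cv2.HOUGH_GRADIENT,1,50,param1=100,param2=20,minRadius=38,maxRadius=50)
print(h)
save('cr2',cv2.resize(v[:180,150:350],None,fx=3,fy=3,interpolation=cv2.INTER_NEAREST))
E
python3 cr2.py
```

```text
[134 135 135] [128 130 128] [215 219 222] [131 128 123] [130 127 122]
446 rect ((456.4666748046875, 5.9674835205078125), (104.57219696044922, 103.84207153320312), 84.6618881225586)
[[[249.5  96.5  41.3]]]
```

View pics/cr2.png

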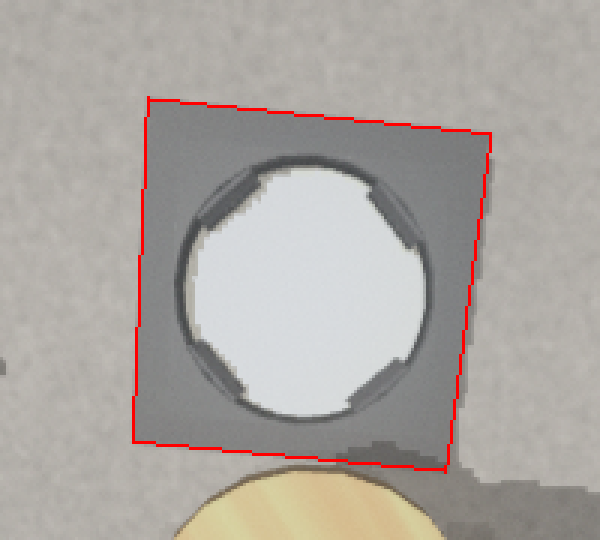

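Cradle centre is (456.5,6.0): the fitted 104×104 mm rectangle matches the block. The held disc is at (381.7,3.7), so I'll move +74.8 and +2.3 mm, stop just above, and check.

Call:
play_rows:
  rows:
    - [255,[2,-0.1,0],[0,0,0]]
    - [255,[4.5,-0.2,0],[0,0,0]]
    - [255,[6.5,-0.23,0],[0,0,0]]
    - [255,[7.5,-0.23,1],[0,0,0]]
    - [255,[7.5,-0.23,4],[0,0,0]]
    - [255,[7.5,-0.23,7],[0,0,0]]
    - [255,[7.5,-0.23,8.5],[0,0,0]]
    - [255,[7.5,-0.23,8.5],[0,0,0]]
    - [255,[7.5,-0.23,8.5],[0,0,0]]
    - [255,[7.5,-0.23,8.5],[0,0,0]]

```text
clock: 5.72
eef_pos: [456.7, 5.5, 65.9]
tcp_rot: [3.142, -0.001, -0.001]
contact_force: [-0.1, -0.0, -0.8]
opening: 0.21
```

Run:
```python
from m import *
i,d,P=wlook('w5')
wd=(wood(i)>0)&(np.hypot(P[...,0]-456,P[...,1]-6)<50); m2=wd&(P[...,2]>46)&(P[...,2]<60)
p=P[m2]; print('disc',circ(p),np.median(p,0).round(1))
```

```text
t 5.72 tcp [456.7   5.5  65.9] [ 3.142e+00 -1.000e-03 -1.000e-03] F [-0.1 -0.  -0.8] op 0.21
disc (array([457.2,   5.5]), 35.9) [467.3   3.   56.5]
```

View pics/w5.png

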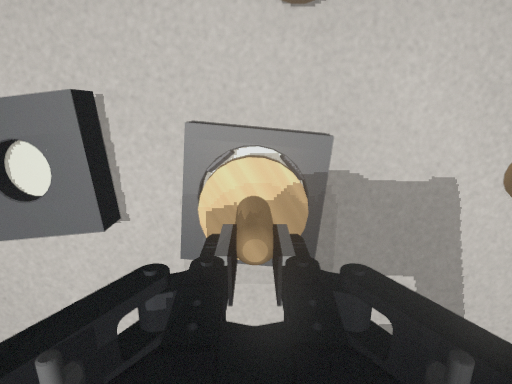

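The disc is centred over the cutout at (457.2,5.5) against (456.5,6.0). Now I'll press down gently.

Call:
play_rows:
  rows:
    - [255,[0,0,0.5],[0,0,0]]
    - [255,[0,0,1],[0,0,0]]
    - [255,[0,0,1.3],[0,0,0]]
    - [255,[0,0,1.6],[0,0,0]]
    - [255,[0,0,1.9],[0,0,0]]
    - [255,[0,0,2.1],[0,0,0]]
    - [255,[0,0,2.3],[0,0,0]]
    - [255,[0,0,2.3],[0,0,0]]
    - [255,[0,0,2.3],[0,0,0]]

```text
clock: 6.52
eef_pos: [455.3, 6.0, 42.0]
tcp_rot: [-3.142, 0.0, -0.0]
contact_force: [0.6, -0.6, -3.1]
opening: 0.209
```

Call:
play_rows:
  rows:
    - [255,[0,0,0.15],[0,0,0]]
    - [255,[0,0,0.3],[0,0,0]]
    - [255,[0,0,0.3],[0,0,0]]
    - [255,[0,0,0.3],[0,0,0]]

```text
clock: 6.85
eef_pos: [456.1, 6.3, 39.7]
tcp_rot: [-3.141, -0.001, -0.0]
contact_force: [0.0, 3.1, 6.2]
opening: 0.207
```

Call:
play_rows:
  rows:
    - [255,[0,0,0.1],[0,0,0]]
    - [255,[0,0,0.2],[0,0,0]]
    - [255,[0,0,0.2],[0,0,0]]
    - [255,[0,0,0.2],[0,0,0]]

```text
clock: 7.18
eef_pos: [456.3, 6.9, 39.1]
tcp_rot: [-3.14, -0.002, -0.001]
contact_force: [-7.0, 7.4, 30.9]
opening: 0.21
```

```bash
cat > chk.py <<'E'
from m import *
import sys
i,d,P=wlook(sys.argv[1])
wd=(wood(i)>0)&(np.hypot(P[...,0]-456,P[...,1]-6)<50); m2=wd&(P[...,2]>22)&(P[...,2]<45)
p=P[m2]; print('disc',m2.sum(),circ(p),np.median(p,0).round(1))
A=np.c_[p[:,:2],np.ones(len(p))]; print('tilt',np.linalg.lstsq(A,p[:,2],rcond=None)[0].round(4))
dk=(np.abs(P[...,0]-457)<50)&(np.abs(P[...,1]-6)<50)&(np.hypot(P[...,0]-457,P[...,1]-6)>44)&(P[...,2]>20)&(P[...,2]<40)&(wood(i)==0)
p=P[dk]; print('foam z',dk.sum(),np.median(p[:,2]))
A=np.c_[p[:,:2],np.ones(len(p))]; print('tilt',np.linalg.lstsq(A,p[:,2],rcond=None)[0].round(4))
E
python3 chk.py w6
```

```text
t 7.18 tcp [456.3   6.9  39.1] [-3.14e+00 -2.00e-03 -1.00e-03] F [-7.   7.4 30.9] op 0.21
disc 5080 (array([454.5,   7.4]), 38.0) [466.4   3.8  30. ]
tilt [-4.40000e-03  2.80000e-03  3.23289e+01]
foam z 6801 29.9619627135219
tilt [-1.20000e-03  1.10000e-03  3.04887e+01]
```

View pics/w6.png

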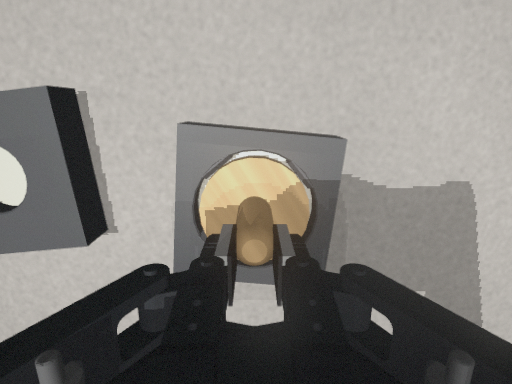

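Force rose to 31 N with no further travel, and the disc top (30.0) is flush with the foam (30.0) and level. I'll unload, release and rise.

Call:
play_rows:
  rows:
    - [255,[0,0,-0.2],[0,0,0]]
    - [100,[0,0,-0.3],[0,0,0]]
    - [60,[0,0,-0.3],[0,0,0]]
    - [60,[0,0,-0.3],[0,0,0]]
    - [60,[0,0,-0.3],[0,0,0]]
    - [60,[0,0,-0.3],[0,0,0]]
    - [60,[0,0,-2],[0,0,0]]
    - [60,[0,0,-5],[0,0,0]]
    - [60,[0,0,-8],[0,0,0]]
    - [60,[0,0,-11],[0,0,0]]
    - [60,[0,0,-11],[0,0,0]]
    - [60,[0,0,-11],[0,0,0]]

```text
clock: 8.23
eef_pos: [456.6, 6.0, 148.5]
tcp_rot: [-3.142, -0.004, -0.0]
contact_force: [-0.5, -0.1, -0.5]
opening: 0.766
```

```bash
python3 chk.py w7;python3 - <<'E'
from m import *
z=np.load('w7.npz');P=cloud(z['d'],z); w=wood(z['i'])>0
m=w&(np.hypot(P[...,0]-456,P[...,1]-6)<25)&(P[...,2]>78); p=P[m]; print('spindle top',circ(p),np.median(p,0).round(1),p[:,2].max())
E
```

```text
t 8.23 tcp [456.6   6.  148.5] [-3.142 -0.004 -0.   ] F [-0.5 -0.1 -0.5] op 0.766
disc 2889 (array([454.6,   7. ]), 37.6) [458.8   6.5  31.1]
tilt [1.70000e-02 1.36000e-02 2.33186e+01]
foam z 3756 29.986882181053716
tilt [-9.00000e-04  4.00000e-04  3.03808e+01]
spindle top (array([456. ,   5.2]), 11.0) [457.4   5.5  84.9] 88.91706841787456
```

View pics/w7.png

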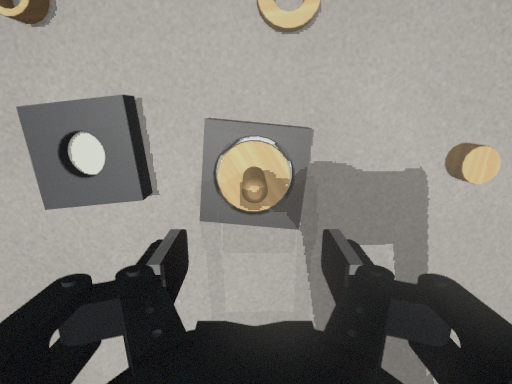

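```bash
cat > lev.py <<'E'
from m import *
import sys
z=np.load(sys.argv[1]+'.npz');P=cloud(z['d'],z); w=wood(z['i'])>0
rr=np.hypot(P[...,0]-456.5,P[...,1]-5.7); m=w&(rr>20)&(rr<34)&(P[...,2]<50)&(P[...,2]>10)&~((P[...,0]<456)&(abs(P[...,1]-5)<14)); p=P[m]; print(m.sum(),np.median(p[:,2]))
A=np.c_[p[:,:2]-[456,6],np.ones(len(p))]; print(np.linalg.lstsq(A,p[:,2],rcond=None)[0].round(4))
E
python3 lev.py w7
```

```text
1728 31.133803472134986
[1.09000e-02 1.56000e-02 3.10714e+01]
```

The disc is about 1 mm proud and tilted 0.02 rad after release. That is within tolerance, and I'll press it down again with the core ring. Next is the core ring.

Call:
play_rows:
  rows:
    - [60,[1.5,-2,0],[0,0,0]]
    - [60,[3.5,-4.6,0],[0,0,0]]
    - [60,[5.8,-7.5,0],[0,0,0]]
    - [60,[8.1,-10.4,0],[0,0,0]]
    - [60,[10.4,-13.3,0],[0,0,0]]
    - [60,[12.7,-16.2,0],[0,0,0]]
    - [60,[15,-19.1,0],[0,0,0]]
    - [60,[16.8,-21.5,0],[0,0,0]]
    - [60,[17.2,-22.2,0],[0,0,0]]
    - [60,[17.2,-22.2,0],[0,0,0]]
    - [60,[17.2,-22.2,0],[0,0,0]]

```text
clock: 9.2
eef_pos: [625.9, 227.3, 145.1]
tcp_rot: [3.14, 0.003, 0.0]
contact_force: [-0.6, 0.6, -0.2]
opening: 0.765
```

```bash
cat > ring.py <<'E'
from m import *
import sys
n,x,y,zl,zh,R=sys.argv[1],*map(float,sys.argv[2:7])
i,d,P=wlook(n); w=wood(i)>0
m=w&(np.hypot(P[...,0]-x,P[...,1]-y)<R)&(P[...,2]>zl)&(P[...,2]<zh); p=P[m]; print(m.sum(),circ(p),'med',np.median(p,0).round(1),p.min(0).round(1),p.max(0).round(1))
E
python3 ring.py w8 628 228 23 33 40
```

```text
t 9.2 tcp [625.9 227.3 145.1] [3.14e+00 3.00e-03 0.00e+00] F [-0.6  0.6 -0.2] op 0.765
773 (array([626.1, 225.2]), 21.6) med [626.5 224.8  27.7] [604.7 203.9  23.1] [647.4 245.7  30.1]
```

View pics/w8.png

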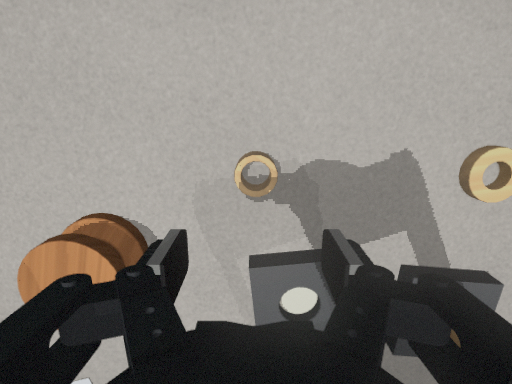

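The core ring is at pixel (257,175), world (626.1,225.2), standing upright between the open fingers. Descend and grip.

Call:
play_rows:
  rows:
    - [60,[0,0.2,3],[0,0,0]]
    - [60,[0,0.2,6],[0,0,0]]
    - [60,[0,0.2,9],[0,0,0]]
    - [60,[0,0.2,12],[0,0,0]]
    - [60,[0,0.2,14],[0,0,0]]
    - [60,[0,0.2,14.3],[0,0,0]]
    - [60,[0,0.2,14.3],[0,0,0]]
    - [160,[0,0.2,14.3],[0,0,0]]
    - [255,[0,0.2,14.3],[0,0,0]]
    - [255,[0,0.2,14.3],[0,0,0]]
    - [255,[0,0.2,14.3],[0,0,0]]
    - [255,[0,0.2,14.3],[0,0,0]]
  squeeze: 40

```text
clock: 10.25
eef_pos: [627.9, 226.2, 5.2]
tcp_rot: [-3.141, -0.001, -0.0]
contact_force: [-0.3, -0.2, -0.1]
opening: 0.054
```

```bash
python3 ring.py w9 626 225 23 33 40
```

```text
t 10.25 tcp [627.9 226.2   5.2] [-3.141e+00 -1.000e-03 -0.000e+00] F [-0.3 -0.2 -0.1] op 0.054
1534 (array([626.2, 225.3]), 21.8) med [638.4 225.   27.7] [604.6 203.9  23. ] [647.9 246.3  29.5]
```

View pics/w9.png

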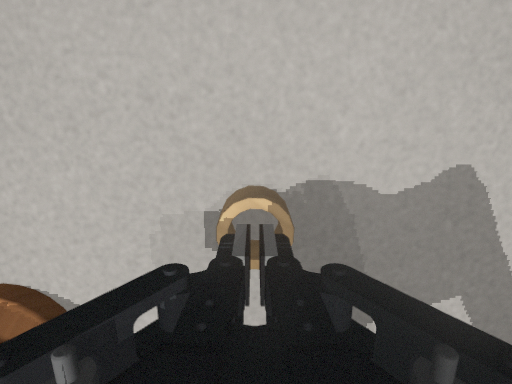

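Fingers report almost shut (0.054), so this isn't a normal grip at 44 mm. I'll zoom in before moving.

Run:
```python
from m import *
z=np.load('w9.npz');P=cloud(z['d'],z)
save('w9z',cv2.resize(z['i'][170:330,170:340],None,fx=4,fy=3.6,interpolation=cv2.INTER_NEAREST))
for v in range(185,300,6): print(v,[tuple(P[v,u].round(0).astype(int)) for u in (222,232,242,250,256,262,270,280,290)])
i,d=grab_frame('scene'); save('s9',cv2.resize(i[130:230,280:400],None,fx=6,fy=6))
```

```text
185 [(np.int64(647), np.int64(245), np.int64(1)), (np.int64(647), np.int64(239), np.int64(0)), (np.int64(647), np.int64(233), np.int64(-1)), (np.int64(647), np.int64(228), np.int64(2)), (np.int64(647), np.int64(224), np.int64(0)), (np.int64(647), np.int64(221), np.int64(0)), (np.int64(647), np.int64(216), np.int64(1)), (np.int64(647), np.int64(209), np.int64(0)), (np.int64(647), np.int64(203), np.int64(0))]
191 [(np.int64(643), np.int64(246), np.int64(-1)), (np.int64(643), np.int64(239), np.int64(0)), (np.int64(646), np.int64(233), np.int64(9)), (np.int64(648), np.int64(228), np.int64(17)), (np.int64(647), np.int64(224), np.int64(15)), (np.int64(647), np.int64(221), np.int64(15)), (np.int64(645), np.int64(216), np.int64(8)), (np.int64(643), np.int64(209), np.int64(0)), (np.int64(643), np.int64(203), np.int64(1))]
197 [(np.int64(639), np.int64(246), np.int64(0)), (np.int64(643), np.int64(238), np.int64(12)), (np.int64(646), np.int64(232), np.int64(23)), (np.int64(647), np.int64(228), np.int64(27)), (np.int64(647), np.int64(224), np.int64(27)), (np.int64(647), np.int64(221), np.int64(2
[... 6548 characters left out ...]
 (np.int64(571), np.int64(228), np.int64(0)), (np.int64(570), np.int64(224), np.int64(-1)), (np.int64(623), np.int64(222), np.int64(78)), (np.int64(637), np.int64(220), np.int64(100)), (np.int64(645), np.int64(218), np.int64(112)), (np.int64(645), np.int64(216), np.int64(112))]
299 [(np.int64(644), np.int64(234), np.int64(114)), (np.int64(645), np.int64(231), np.int64(115)), (np.int64(626), np.int64(230), np.int64(87)), (np.int64(566), np.int64(228), np.int64(0)), (np.int64(565), np.int64(224), np.int64(-1)), (np.int64(620), np.int64(222), np.int64(78)), (np.int64(627), np.int64(220), np.int64(89)), (np.int64(645), np.int64(219), np.int64(115)), (np.int64(645), np.int64(216), np.int64(115))]
```

View pics/w9z.png

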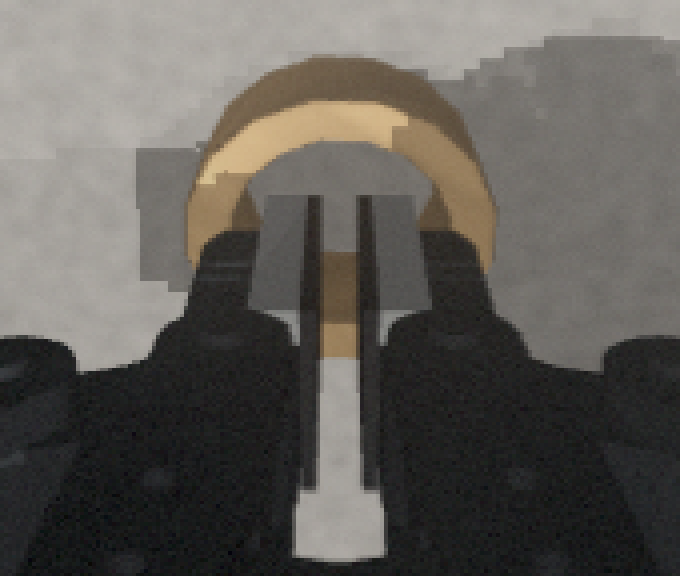

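View pics/s9.png

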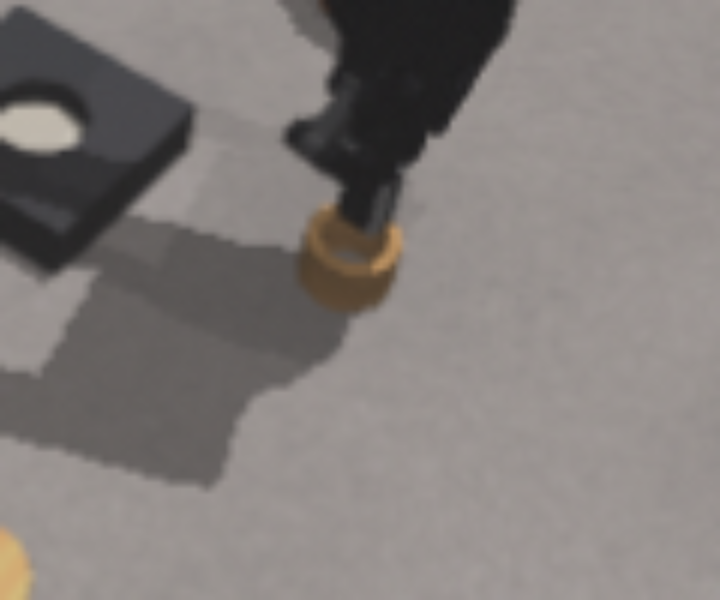

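Run:
```python
from m import *
for n,t in [('w1',(641,-210.4,168.4)),('w2',(643,-216.4,32.1)),('w3',(642.7,-215.2,25.8)),('w4',(381.2,3.5,150.5)),('w8',(625.9,227.3,145.1)),('w9',(627.9,226.2,5.2))]:
    z=np.load(n+'.npz');P=cloud(z['d'],z); i=z['i'].astype(int)
    m=(i.max(-1)<75)&(wood(z['i'])==0)
    d=P-np.array(t); k=m&(z['d']>0)&(np.linalg.norm(d,axis=-1)<150)&(abs(d[...,0])<25)&(d[...,2]<80)&(z['d']<170)
    p=d[k]; 
    if len(p)==0: print(n,'none'); continue
    o=np.argsort(p[:,2])[:400]
    print(n,len(p),np.percentile(p[:,2],[0.5,2,5,20]).round(1), p[p[:,2]<np.percentile(p[:,2],5)].mean(0).round(1), 'depth min', z['d'][k].min())
```

```text
w1 3412 [50.  51.  52.8 58.9] [ 0.1 -3.1 51.2] depth min 109.32505
w2 3046 [43.  44.6 46.7 54.1] [ 0.1 -3.7 44.8] depth min 109.30293
w3 2151 [40.7 43.3 45.  53.2] [ 4.3 -1.6 43.2] depth min 108.6029
w4 2093 [41.  43.7 45.6 53.4] [ 5.  -1.2 43.6] depth min 108.61097
w8 2956 [43.2 44.8 46.8 54. ] [ 0.2 -3.9 44.9] depth min 109.35925
w9 1756 [37.7 40.1 44.7 53.2] [ 4.4 -1.8 41.1] depth min 108.72715
```

The wrist depth shows the fingertips end about 37 mm (shut) to 50 mm (open) short of the reported TCP. So the fingers closed above the ring, and the base was held by its taper. The ring has not moved. I'll plan with true tip ≈ TCP z + 37…43, then open, go lower and grip.

Call:
play_rows:
  rows:
    - [60,[0,0,0],[0,0,0]]
    - [60,[-0.1,0,0],[0,0,0]]
    - [60,[-0.1,0,0],[0,0,0]]
    - [60,[-0.1,0,0],[0,0,0]]
    - [60,[-0.1,0,0],[0,0,0]]
    - [60,[-0.1,0,0],[0,0,0]]
    - [60,[-0.1,0,1],[0,0,0]]
    - [60,[-0.1,0,2],[0,0,0]]
    - [60,[-0.1,0,2.5],[0,0,0]]
    - [60,[-0.1,0,2.5],[0,0,0]]

```text
clock: 11.18
eef_pos: [624.8, 225.4, -23.1]
tcp_rot: [3.14, 0.003, -0.0]
contact_force: [-1.0, -0.4, -0.3]
opening: 0.763
```

```bash
python3 ring.py w10 626 225 23 33 40
python3 - <<'E'
from m import *
i,d=grab_frame('scene'); save('s10',cv2.resize(i[110:230,260:420],None,fx=4,fy=4))
E
```

```text
t 11.18 tcp [624.8 225.4 -23.1] [ 3.14e+00  3.00e-03 -0.00e+00] F [-1.  -0.4 -0.3] op 0.763
3758 (array([625.9, 225.3]), 21.9) med [627.3 225.3  27.7] [604.2 204.1  23. ] [647.7 246.8  29.8]
```

View pics/w10.png

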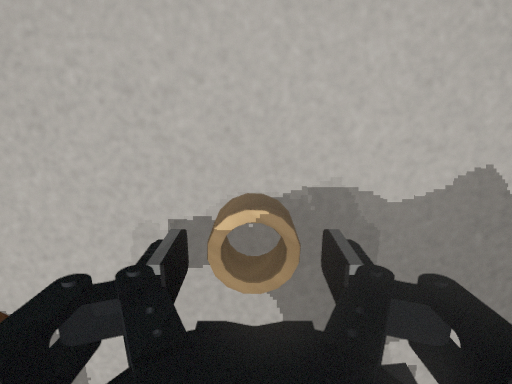

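View pics/s10.png

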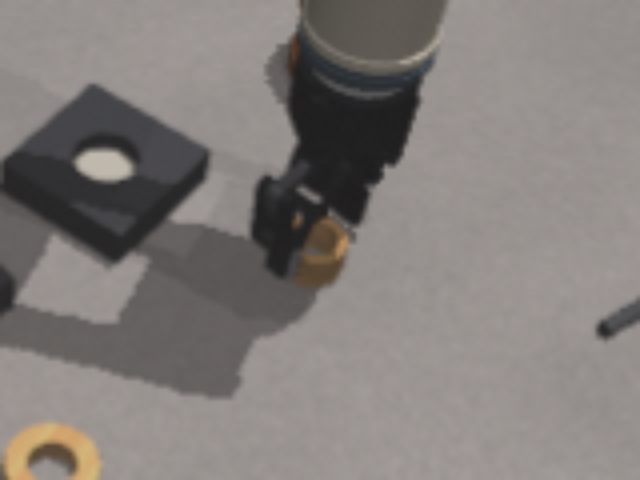

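The fingers now straddle the ring, with the tip pads at about columns 185 and 325 and the ring centred at (254,250). I'll go 11 mm lower and close.

Call:
play_rows:
  rows:
    - [60,[0,0,0.6],[0,0,0]]
    - [60,[0,0,1.1],[0,0,0]]
    - [60,[0,0,1.1],[0,0,0]]
    - [120,[0,0,1.1],[0,0,0]]
    - [255,[0,0,1.1],[0,0,0]]
    - [255,[0,0,1.1],[0,0,0]]
    - [255,[0,0,1.1],[0,0,0]]
    - [255,[0,0,1.1],[0,0,0]]
    - [255,[0,0,1.1],[0,0,0]]
  squeeze: 40

```text
clock: 12.03
eef_pos: [626.7, 226.0, -31.5]
tcp_rot: [-3.141, -0.001, -0.0]
contact_force: [-1.0, 0.9, 2.6]
opening: 0.504
```

```bash
python3 ring.py w11 626 225 23 33 40
```

```text
t 12.03 tcp [626.7 226.  -31.5] [-3.141e+00 -1.000e-03 -0.000e+00] F [-1.   0.9  2.6] op 0.504
4206 (array([625.9, 225.2]), 22.3) med [627.6 225.   27.7] [604.4 203.9  23. ] [648.  246.9  30. ]
```

View pics/w11.png

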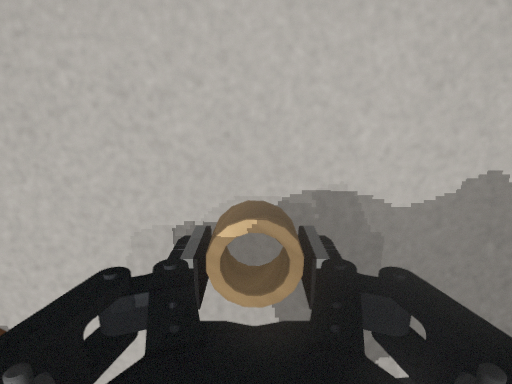

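The core is gripped (opening 0.504 ≈ 43 mm) with its ring centred at (254,255). I'll carry it above the spindle.

Call:
play_rows:
  rows:
    - [255,[0,0,-3],[0,0,0]]
    - [255,[0,0,-6],[0,0,0]]
    - [255,[0,0,-9],[0,0,0]]
    - [255,[-1,1.3,-11.2],[0,0,0]]
    - [255,[-3,3.9,-11.2],[0,0,0]]
    - [255,[-5,6.5,-11.2],[0,0,0]]
    - [255,[-7,9.1,-11.2],[0,0,0]]
    - [255,[-9,11.7,-11.2],[0,0,0]]
    - [255,[-11,14.3,-11.2],[0,0,0]]
    - [255,[-13,16.9,-11.2],[0,0,0]]
    - [255,[-15,19.5,-11.2],[0,0,0]]
    - [255,[-16.5,21.4,-11.2],[0,0,0]]

```text
clock: 13.08
eef_pos: [459.1, 10.5, 80.0]
tcp_rot: [3.141, 0.001, -0.0]
contact_force: [1.0, 0.6, -0.6]
opening: 0.503
```

Call:
play_rows:
  rows:
    - [255,[-0.5,0.56,0],[0,0,0]]
    - [255,[-0.5,0.56,0],[0,0,0]]
    - [255,[-0.5,0.56,0],[0,0,0]]
    - [255,[-0.5,0.56,0],[0,0,0]]

```text
clock: 13.42
eef_pos: [457.7, 7.1, 80.4]
tcp_rot: [-3.141, -0.001, 0.0]
contact_force: [0.4, -0.6, -0.1]
opening: 0.507
```

```bash
python3 ring.py w12 456 6 133 148 40
```

```text
t 13.42 tcp [457.7   7.1  80.4] [-3.141e+00 -1.000e-03  0.000e+00] F [ 0.4 -0.6 -0.1] op 0.507
4507 (array([457.2,   6.1]), 22.2) med [458.3   6.4 139.6] [435.7 -15.3 133. ] [479.   27.7 141.6]
```

View pics/w12.png

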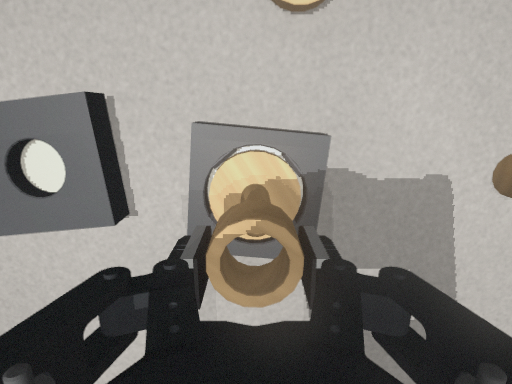

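Core centre (457.2,6.1) against base axis ≈(456.3,5.6), well inside the 4 mm clearance. Lowering.

Call:
play_rows:
  rows:
    - [255,[-0.05,0.05,1],[0,0,0]]
    - [255,[-0.05,0.05,2],[0,0,0]]
    - [255,[-0.05,0.05,3],[0,0,0]]
    - [255,[-0.05,0.05,4],[0,0,0]]
    - [255,[-0.05,0.05,5],[0,0,0]]
    - [255,[-0.05,0.05,6],[0,0,0]]
    - [255,[-0.05,0.05,7],[0,0,0]]
    - [255,[-0.05,0.05,7.6],[0,0,0]]
    - [255,[-0.05,0.05,7.9],[0,0,0]]
    - [255,[-0.05,0.05,7.9],[0,0,0]]
    - [255,[-0.05,0.05,7.9],[0,0,0]]

```text
clock: 14.38
eef_pos: [455.9, 5.8, 1.2]
tcp_rot: [3.142, 0.0, -0.0]
contact_force: [-0.7, -0.0, -0.6]
opening: 0.506
```

Call:
play_rows:
  rows:
    - [255,[0,0,0.15],[0,0,0]]
    - [255,[0,0,0.3],[0,0,0]]
    - [255,[0,0,0.3],[0,0,0]]
    - [255,[0,0,0.3],[0,0,0]]

```text
clock: 14.72
eef_pos: [456.3, 5.9, -1.5]
tcp_rot: [-3.142, -0.001, -0.0]
contact_force: [1.0, 0.1, 1.6]
opening: 0.499
```

Call:
play_rows:
  rows:
    - [255,[0,0,0.1],[0,0,0]]
    - [255,[0,0,0.15],[0,0,0]]
    - [255,[0,0,0.15],[0,0,0]]
    - [255,[0,0,0.15],[0,0,0]]

```text
clock: 15.05
eef_pos: [456.4, 5.9, -1.7]
tcp_rot: [-3.142, -0.001, -0.0]
contact_force: [-6.2, 0.1, 27.7]
opening: 0.503
```

```bash
python3 ring.py w13 456 6 52 64 40
```

```text
t 15.05 tcp [456.4   5.9  -1.7] [-3.142e+00 -1.000e-03 -0.000e+00] F [-6.2  0.1 27.7] op 0.503
3732 (array([454.7,   5.1]), 23.1) med [465.7   4.4  57.6] [438.  -16.7  52. ] [477.5  26.8  64. ]
```

View pics/w13.png

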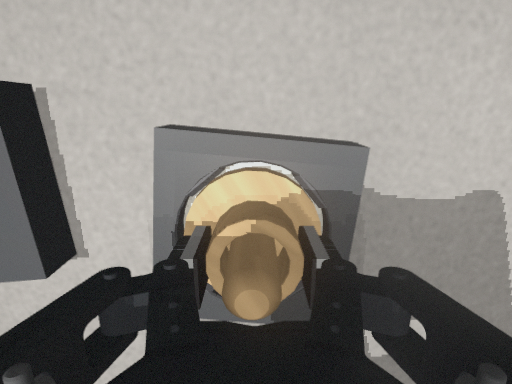

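Core is seated at 27.7 N, with its top at z ≈57.6 against an expected 58. I'll unload, release and rise, then check.

Call:
play_rows:
  rows:
    - [255,[0,0,-0.2],[0,0,0]]
    - [60,[0,0,-0.2],[0,0,0]]
    - [60,[0,0,-0.2],[0,0,0]]
    - [60,[0,0,-0.2],[0,0,0]]
    - [60,[0,0,-0.2],[0,0,0]]
    - [60,[0,0,-2],[0,0,0]]
    - [60,[0,0,-5],[0,0,0]]
    - [60,[0,0,-8],[0,0,0]]
    - [60,[0,0,-11],[0,0,0]]
    - [60,[0,0,-14],[0,0,0]]
    - [60,[0,0,-14.5],[0,0,0]]
    - [60,[0,0,-14.5],[0,0,0]]

```text
clock: 16.1
eef_pos: [457.4, 5.9, 143.5]
tcp_rot: [-3.142, -0.004, -0.0]
contact_force: [-0.1, 0.1, -0.2]
opening: 0.763
```

```bash
python3 ring.py w14 456 6 52 64 40
python3 - <<'E'
from m import *
z=np.load('w14.npz');P=cloud(z['d'],z); w=wood(z['i'])>0
def st(m,n): 
    p=P[m]; A=np.c_[p[:,:2]-[456,6],np.ones(len(p))]; print(n,m.sum(),np.median(p,0).round(1),circ(p),np.linalg.lstsq(A,p[:,2],rcond=None)[0].round(3))
rr=np.hypot(P[...,0]-456.3,P[...,1]-5.6)
st(w&(rr<38)&(P[...,2]>24)&(P[...,2]<36),'disc')
st(w&(rr<26)&(P[...,2]>54)&(P[...,2]<61)&((P[...,0]>460)|(abs(P[...,1]-5.6)>11)),'core')
st(w&(rr<20)&(P[...,2]>80)&(P[...,2]<92),'tip')
E
```

```text
t 16.1 tcp [457.4   5.9 143.5] [-3.142 -0.004 -0.   ] F [-0.1  0.1 -0.2] op 0.763
984 (array([455.8,   4.9]), 21.8) med [461.    4.5  57.7] [434.4 -16.1  52. ] [477.4  26.2  63.5]
disc 1893 [461.7   7.4  30. ] (array([455.6,   6.2]), 36.8) [ 3.0000e-03 -0.0000e+00  2.9983e+01]
core 815 [463.4   3.7  57.7] (array([455.9,   5. ]), 21.7) [-5.0000e-03 -0.0000e+00  5.7662e+01]
tip 517 [457.7   6.2  84.3] (array([456.7,   6. ]), 10.9) [-5.3000e-02 -1.0000e-02  8.3953e+01]
```

View pics/w14.png

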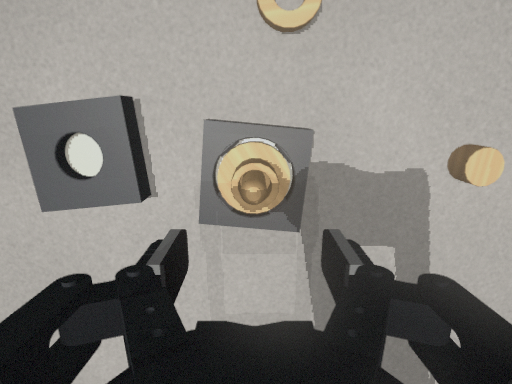

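Disc is level and flush (30.0), the core top is level at 57.7 and centred. Now the flange.

Call:
play_rows:
  rows:
    - [10,[3,0.6,0],[0,0,0]]
    - [10,[6,1.2,0],[0,0,0]]
    - [10,[9,1.8,0],[0,0,0]]
    - [10,[12,2.4,0],[0,0,0]]
    - [10,[15,3,0],[0,0,0]]
    - [10,[16.8,3.25,1],[0,0,0]]
    - [10,[16.8,3.25,4],[0,0,0]]
    - [10,[16.8,3.25,4],[0,0,0]]
    - [10,[16.8,3.25,4],[0,0,0]]

```text
clock: 16.9
eef_pos: [620.7, -26.6, 98.2]
tcp_rot: [-3.141, 0.008, -0.0]
contact_force: [0.0, -0.6, 0.3]
opening: 0.958
```

```bash
python3 ring.py w15 625 -27 13 23 45
```

```text
t 16.9 tcp [620.7 -26.6  98.2] [-3.141  0.008 -0.   ] F [ 0.  -0.6  0.3] op 0.958
2241 (array([624.6, -26.1]), 29.7) med [620.5 -28.7  17.9] [595.6 -55.1  13. ] [652.5   3.   20.7]
```

View pics/w15.png

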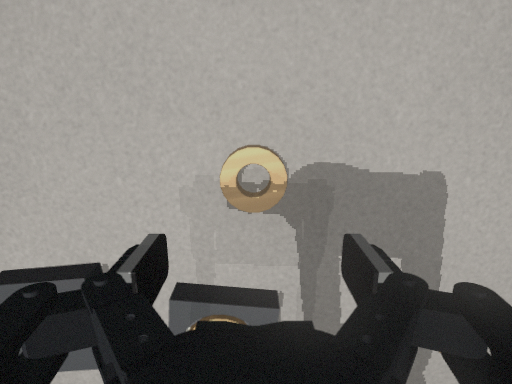

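Flange centre is (624.4,-26.2) at pixel (254,180). Descend and grip.

Call:
play_rows:
  rows:
    - [10,[0.05,0,3],[0,0,0]]
    - [10,[0.05,0,6],[0,0,0]]
    - [10,[0.05,0,9],[0,0,0]]
    - [10,[0.05,0,11.5],[0,0,0]]
    - [10,[0.05,0,13],[0,0,0]]
    - [10,[0.05,0,13.8],[0,0,0]]
    - [10,[0.05,0,13.8],[0,0,0]]
    - [50,[0.05,0,13.8],[0,0,0]]
    - [80,[0.05,0,13.8],[0,0,0]]
    - [255,[0.05,0,13.8],[0,0,0]]
    - [255,[0.05,0,13.8],[0,0,0]]
    - [255,[0.05,0,13.8],[0,0,0]]
  squeeze: 40

```text
clock: 17.95
eef_pos: [625.6, -26.7, -34.0]
tcp_rot: [3.142, -0.003, -0.0]
contact_force: [-0.7, -0.4, 6.6]
opening: 0.681
```

```bash
python3 ring.py w16 625 -27 13 23 45
```

```text
t 17.95 tcp [625.6 -26.7 -34. ] [ 3.142e+00 -3.000e-03 -0.000e+00] F [-0.7 -0.4  6.6] op 0.681
9059 (array([624.8, -27.4]), 30.0) med [626.5 -27.7  17.9] [595.4 -56.8  13. ] [654.5   1.9  19.9]
```

View pics/w16.png

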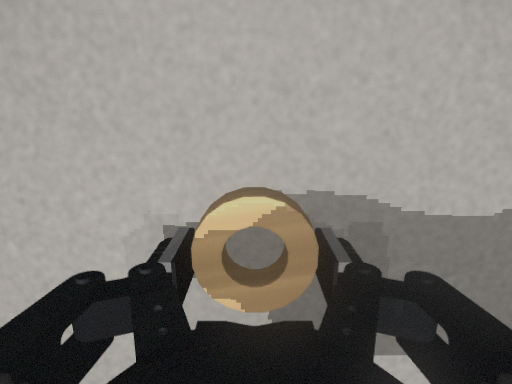

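Flange gripped (opening 0.68 ≈ 58 mm), level. Carry above the spindle.

Call:
play_rows:
  rows:
    - [255,[0,0,-3],[0,0,0]]
    - [255,[0,0,-6],[0,0,0]]
    - [255,[0,0,-9],[0,0,0]]
    - [255,[-1,-0.2,-11.2],[0,0,0]]
    - [255,[-4,-0.8,-11.2],[0,0,0]]
    - [255,[-7,-1.4,-11.2],[0,0,0]]
    - [255,[-10,-2,-11.2],[0,0,0]]
    - [255,[-13,-2.6,-11.2],[0,0,0]]
    - [255,[-15.5,-3.1,-11.2],[0,0,0]]
    - [255,[-16.8,-3.3,-11.2],[0,0,0]]
    - [255,[-16.8,-3.3,-11.2],[0,0,0]]
    - [255,[-16.8,-3.3,-11.2],[0,0,0]]

```text
clock: 19.0
eef_pos: [457.2, 6.4, 77.1]
tcp_rot: [3.142, -0.003, 0.0]
contact_force: [1.0, -0.9, -0.2]
opening: 0.679
```

```bash
python3 ring.py w17 456 6 122 138 45
```

```text
t 19.0 tcp [457.2   6.4  77.1] [ 3.142e+00 -3.000e-03  0.000e+00] F [ 1.  -0.9 -0.2] op 0.679
9233 (array([456.5,   5.6]), 29.8) med [457.9   5.4 128.9] [427.  -23.5 122. ] [486.   34.9 131. ]
```

View pics/w17.png

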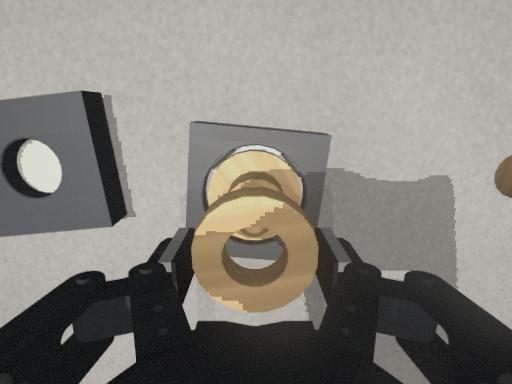

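Flange centre (456.5,5.6), top z 129. Seated top should be 76, so lower 53 mm.

Call:
play_rows:
  rows:
    - [255,[0,0,0.8],[0,0,0]]
    - [255,[0,0,1.6],[0,0,0]]
    - [255,[0,0,2.4],[0,0,0]]
    - [255,[0,0,3.2],[0,0,0]]
    - [255,[0,0,4],[0,0,0]]
    - [255,[0,0,4.7],[0,0,0]]
    - [255,[0,0,5.2],[0,0,0]]
    - [255,[0,0,5.3],[0,0,0]]
    - [255,[0,0,5.3],[0,0,0]]
    - [255,[0,0,5.3],[0,0,0]]

```text
clock: 19.88
eef_pos: [456.5, 6.3, 23.1]
tcp_rot: [3.142, 0.0, -0.0]
contact_force: [-3.6, -0.7, 13.6]
opening: 0.679
```

```bash
python3 ring.py w18 456 6 72 80 45
```

```text
t 19.88 tcp [456.5   6.3  23.1] [ 3.142  0.    -0.   ] F [-3.6 -0.7 13.6] op 0.679
9477 (array([455.3,   5.4]), 30.0) med [458.9   5.2  75.9] [425.7 -23.7  72. ] [485.1  34.7  80. ]
```

View pics/w18.png

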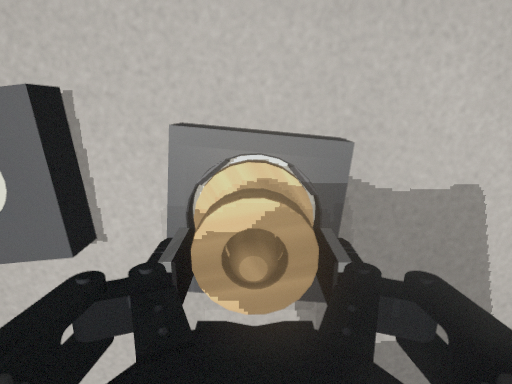

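Flange rests on the core with its top at 75.9 and 13.6 N contact. Release and rise.

Call:
play_rows:
  rows:
    - [255,[0,0,-0.1],[0,0,0]]
    - [20,[0,0,-0.1],[0,0,0]]
    - [20,[0,0,-0.1],[0,0,0]]
    - [20,[0,0,-0.1],[0,0,0]]
    - [20,[0,0,-0.1],[0,0,0]]
    - [20,[0,0,-0.1],[0,0,0]]
    - [20,[0,0,-2],[0,0,0]]
    - [20,[0,0,-5],[0,0,0]]
    - [20,[0,0,-8],[0,0,0]]
    - [20,[0,0,-11],[0,0,0]]
    - [20,[0,0,-12],[0,0,0]]
    - [20,[0,0,-12],[0,0,0]]

```text
clock: 20.93
eef_pos: [458.3, 6.4, 145.1]
tcp_rot: [-3.142, -0.005, -0.0]
contact_force: [0.2, 0.2, 0.2]
opening: 0.921
```

```bash
python3 ring.py w19 456 6 72 80 45
cat > st.py <<'E'
from m import *
import sys
z=np.load(sys.argv[1]+'.npz');P=cloud(z['d'],z); w=wood(z['i'])>0
def st(m,n): 
    p=P[m]; A=np.c_[p[:,:2]-[456,6],np.ones(len(p))]; print(n,m.sum(),np.median(p,0).round(1),circ(p),np.linalg.lstsq(A,p[:,2],rcond=None)[0].round(3))
rr=np.hypot(P[...,0]-456.3,P[...,1]-5.6)
st(w&(rr<34)&(P[...,2]>73)&(P[...,2]<79)&(rr>17),'flange')
st(w&(rr<38)&(P[...,2]>24)&(P[...,2]<36),'disc')
st(w&(rr<20)&(P[...,2]>81)&(P[...,2]<92),'tip')
st(w&(rr<25)&(P[...,2]>100)&(P[...,2]<112),'cap')
E
python3 st.py w19
```

```text
t 20.93 tcp [458.3   6.4 145.1] [-3.142 -0.005 -0.   ] F [0.2 0.2 0.2] op 0.921
2656 (array([455.2,   5.7]), 29.9) med [454.5   4.3  75.9] [425.4 -23.7  72. ] [484.8  35.1  80. ]
flange 2234 [452.3   4.2  75.9] (array([455.2,   5.7]), 29.9) [-3.0000e-03 -1.0000e-03  7.5881e+01]
disc 825 [478.4   5.   30. ] (array([457.2,   6.4]), 35.6) [-8.0000e-03  1.0000e-03  3.0169e+01]
tip 448 [457.5   5.9  84.6] (array([456.8,   6.2]), 10.6) [-5.0000e-02 -2.3000e-02  8.4347e+01]
cap 0 [nan nan nan] (array([0., 0.]), 0.0) [0. 0. 0.]
  return _methods._mean(a, axis=axis, dtype=dtype,
  ret = um.true_divide(
```

View pics/w19.png

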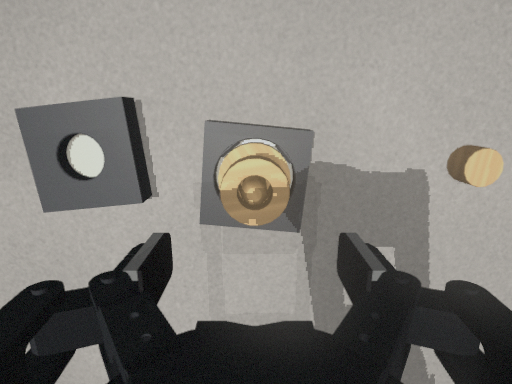

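Flange is level at 75.9 and centred within about 1 mm. Now the cap.

Call:
play_rows:
  rows:
    - [60,[0.2,3,0],[0,0,0]]
    - [60,[0.4,6.3,0],[0,0,0]]
    - [60,[0.6,9.6,0],[0,0,0]]
    - [60,[0.8,12.9,0],[0,0,0]]
    - [60,[1,16.2,0],[0,0,0]]
    - [60,[1.2,19.5,0],[0,0,0]]
    - [60,[1.3,22,0],[0,0,0]]
    - [60,[1.3,22.7,2],[0,0,0]]
    - [60,[1.3,22.7,4],[0,0,0]]
    - [60,[1.3,22.7,4],[0,0,0]]
    - [60,[1.3,22.7,4],[0,0,0]]

```text
clock: 21.9
eef_pos: [467.3, -219.8, 100.3]
tcp_rot: [-3.139, 0.005, -0.001]
contact_force: [0.4, 0.1, 1.2]
opening: 0.764
```

```bash
python3 ring.py w20 470 -220 25 35 45
```

```text
t 21.9 tcp [ 467.3 -219.8  100.3] [-3.139e+00  5.000e-03 -1.000e-03] F [0.4 0.1 1.2] op 0.764
1646 (array([ 468.4, -221.8]), 19.8) med [ 469.4 -221.7   29.9] [ 448.9 -240.4   25.1] [ 488.1 -202.2   31.9]
```

View pics/w20.png

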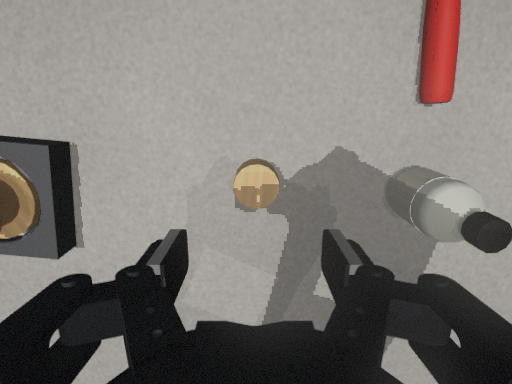

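Cap at pixel (257,184), world (468.4,-221.6). The glue bottle stays well clear to the right. Descend and grip.

Call:
play_rows:
  rows:
    - [60,[-0.1,0.1,3],[0,0,0]]
    - [60,[-0.1,0.1,6],[0,0,0]]
    - [60,[-0.1,0.1,9],[0,0,0]]
    - [60,[-0.1,0.1,11.5],[0,0,0]]
    - [60,[-0.1,0.1,13],[0,0,0]]
    - [60,[-0.1,0.1,13.2],[0,0,0]]
    - [60,[-0.1,0.1,13.2],[0,0,0]]
    - [120,[-0.1,0.1,13.2],[0,0,0]]
    - [255,[-0.1,0.1,13.2],[0,0,0]]
    - [255,[-0.1,0.1,13.2],[0,0,0]]
    - [255,[-0.1,0.1,13.2],[0,0,0]]
    - [255,[-0.1,0.1,13.2],[0,0,0]]
  squeeze: 40

```text
clock: 22.95
eef_pos: [469.6, -222.1, -27.6]
tcp_rot: [3.141, -0.003, -0.0]
contact_force: [-0.5, 1.2, 6.0]
opening: 0.459
```

```bash
python3 ring.py w21 468 -221 25 35 45
```

```text
t 22.95 tcp [ 469.6 -222.1  -27.6] [ 3.141e+00 -3.000e-03 -0.000e+00] F [-0.5  1.2  6. ] op 0.459
5813 (array([ 468.2, -222.3]), 20.4) med [ 470.1 -223.1   29.9] [ 449.2 -242.3   25. ] [ 488.2 -203.3   31.8]
```

View pics/w21.png

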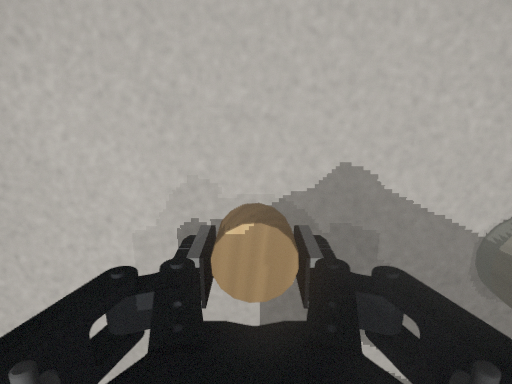

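Call:
play_rows:
  rows:
    - [255,[0,0,-3],[0,0,0]]
    - [255,[0,0,-6],[0,0,0]]
    - [255,[0,0,-9],[0,0,0]]
    - [255,[-0.1,-1.5,-11],[0,0,0]]
    - [255,[-0.3,-4.5,-11],[0,0,0]]
    - [255,[-0.5,-7.8,-11],[0,0,0]]
    - [255,[-0.7,-11.1,-11],[0,0,0]]
    - [255,[-0.9,-14.4,-11],[0,0,0]]
    - [255,[-1.1,-17.7,-11],[0,0,0]]
    - [255,[-1.2,-21,-11],[0,0,0]]
    - [255,[-1.2,-22.8,-11],[0,0,0]]
    - [255,[-1.2,-22.8,-11],[0,0,0]]

```text
clock: 24.0
eef_pos: [456.7, 9.3, 82.0]
tcp_rot: [-3.141, -0.002, 0.002]
contact_force: [-0.4, -0.3, -1.1]
opening: 0.451
```

Call:
play_rows:
  rows:
    - [255,[0,0,0],[0,0,0]]
    - [255,[0,0,0],[0,0,0]]

```text
clock: 24.17
eef_pos: [456.8, 6.1, 81.4]
tcp_rot: [3.141, -0.001, 0.0]
contact_force: [-0.1, -0.0, -0.3]
opening: 0.454
```

```bash
python3 ring.py w22 456 6 132 146 45
```

```text
t 24.17 tcp [456.8   6.1  81.4] [ 3.141e+00 -1.000e-03  0.000e+00] F [-0.1 -0.  -0.3] op 0.454
5904 (array([455.5,   4.6]), 20.6) med [457.8   5.5 138.9] [435.8 -14.2 132. ] [475.7  24.7 141. ]
```

View pics/w22.png

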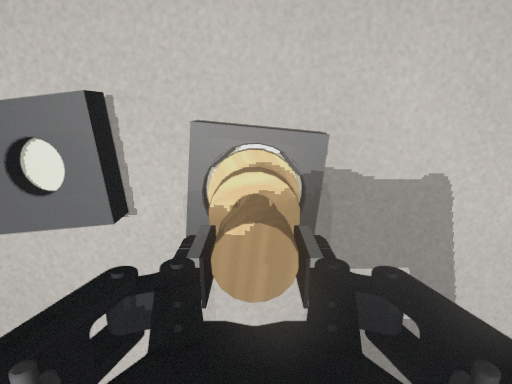

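Cap centre (455.8,5.2), top z 138.9. It needs to go 33 mm down to 106.

Call:
play_rows:
  rows:
    - [255,[0.05,0,0.6],[0,0,0]]
    - [255,[0.05,0,1.2],[0,0,0]]
    - [255,[0.05,0,1.8],[0,0,0]]
    - [255,[0.05,0,2.4],[0,0,0]]
    - [255,[0.05,0,2.9],[0,0,0]]
    - [255,[0.05,0,3.2],[0,0,0]]
    - [255,[0.05,0,3.3],[0,0,0]]
    - [255,[0.05,0,3.3],[0,0,0]]
    - [255,[0.05,0,3.3],[0,0,0]]

```text
clock: 24.97
eef_pos: [456.7, 6.2, 48.4]
tcp_rot: [3.141, 0.0, -0.0]
contact_force: [-5.7, -0.4, 17.2]
opening: 0.452
```

```bash
python3 ring.py w23 456 6 102 110 45
```

```text
t 24.97 tcp [456.7   6.2  48.4] [ 3.141  0.    -0.   ] F [-5.7 -0.4 17.2] op 0.452
5746 (array([455.6,   5.7]), 20.3) med [457.3   5.2 105.9] [436.6 -14.  102. ] [475.8  24.7 107.8]
```

View pics/w23.png

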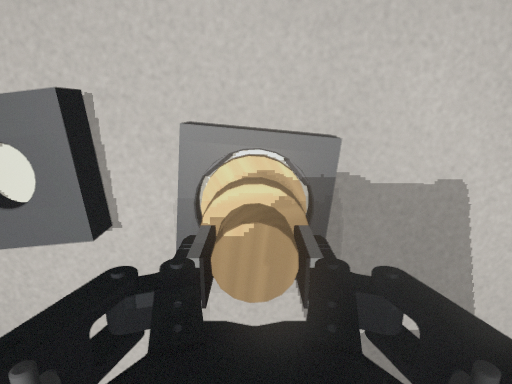

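Cap seated: top 105.9, contact 17 N. Release and rise.

Call:
play_rows:
  rows:
    - [255,[0,0,-0.15],[0,0,0]]
    - [60,[0,0,-0.15],[0,0,0]]
    - [60,[0,0,-0.15],[0,0,0]]
    - [60,[0,0,-0.15],[0,0,0]]
    - [60,[0,0,-0.15],[0,0,0]]
    - [60,[0,0,-2],[0,0,0]]
    - [60,[0,0,-5],[0,0,0]]
    - [60,[0,0,-8],[0,0,0]]
    - [60,[0,0,-11],[0,0,0]]
    - [60,[0,0,-12],[0,0,0]]
    - [60,[0,0,-12],[0,0,0]]
    - [60,[0,0,-12],[0,0,0]]

```text
clock: 26.02
eef_pos: [456.8, 6.4, 167.3]
tcp_rot: [3.142, -0.0, -0.0]
contact_force: [-0.2, 0.1, -0.3]
opening: 0.766
```

```bash
python3 ring.py w24 456 6 102 110 45; python3 st.py w24 2>/dev/null
python3 - <<'E'
from m import *
for n in ['scene']:
    i,d=grab_frame(n); save('f_'+n,i)
E
```

```text
t 26.02 tcp [456.8   6.4 167.3] [ 3.142 -0.    -0.   ] F [-0.2  0.1 -0.3] op 0.766
1771 (array([455.8,   5.3]), 19.9) med [456.7   5.1 105.9] [436.3 -13.9 102. ] [475.6  25.  108. ]
flange 1001 [ 4.653e+02 -3.000e-01  7.590e+01] (array([455. ,   5.4]), 29.8) [-4.0000e-03 -0.0000e+00  7.5854e+01]
disc 645 [479.1   5.   30. ] (array([456.9,   6.1]), 35.4) [6.0000e-03 1.0000e-03 2.9798e+01]
tip 84 [473.4   5.5  87.1] (array([464.2,   4.6]), 17.9) [ 1.3100e-01 -6.0000e-03  8.4591e+01]
cap 1785 [456.7   5.1 105.9] (array([455.8,   5.3]), 19.9) [-1.30000e-02 -1.00000e-03  1.05836e+02]
```

View pics/w24.png

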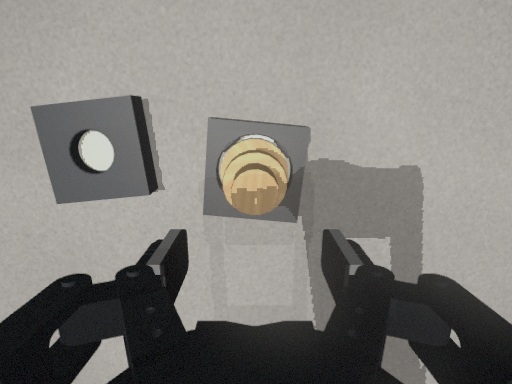

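View pics/f_scene.png

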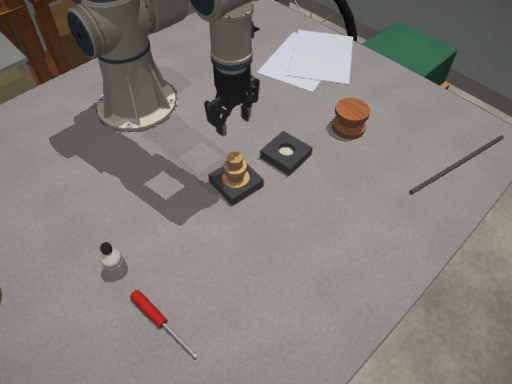

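The wrist view shows the full stack centred at about (255,190), and the fingers are clear above it. In the scene view the spool (351,118), bottle (112,262) and screwdriver (150,308) are where they started. Handing in.

```bash
python3 -c "
from rig import r
print(r.sign_off())"
```

```text
the job is handed in; nothing more can be done
None
```

The spool is dry-fitted: the base is pressed home in the wide cradle, with the core, flange and cap stacked over the spindle. I let go of everything and handed the job in at about 26 s.

**Final check:** This is from the last wrist view. The core was hidden there; it was level and centred at 57.7 mm when last seen.

| Part | Top height measured (mm) | Expected (mm) | Slope (rad) |
|---|---|---|---|
| Disc | 29.8–30.0 | 30 | 0.006 |
| Flange | 75.9 | 76 | 0.004 |
| Cap | 105.9 | 106 | 0.013 |

- **Centring:** the disc, flange and cap agree to within about 2 mm horizontally, and the gripper was clear with no contact force.
- **Bystanders:** the finished spool, glue bottle and screwdriver sit at the same pixels in the scene view as at the start.

**What disagreed or went wrong:**
- **Fingertip position:** the fingers really end about 37 mm (shut) to 50 mm (open) short of the reported TCP. Because of that, I held the base by the spindle's taper. My first try at the core closed on air above it without moving it, and I corrected for the offset from then on.
- **Base after release:** once let go, the base stood about 1 mm proud and tilted about 0.02 rad. Pressing the core down at about 28 N brought it back flush and level.

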